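# Release a tart from its loose-bottomed tin

## Task

Unmould the tart: set the tin over the post of the release stand and press its ring down so that the loose base, with the tart on it, is pushed up and out through the ring by the post, leaving the ring lying flat around the post on the stand's foot. Then take the base by its edge from above and set it down flat on the round wooden board, wholly on it, and let go. Keep the tart upright throughout and do not disturb the mug, the spice jar or the turner.

Things in the scene. Friction and masses are not known exactly. Their poses are not given: they have to be found in the camera images.
- ring: Aluminium outer ring of a small loose-bottomed tart tin, 68 mm outside diameter (70 mm over the flutes), 60 mm inside, 30 mm high, 100 g. Origin at the centre of its underside, z up. A 3 mm thick lip at the bottom narrows the opening to 48 mm; the loose base rests on this lip. It starts upright on the counter with base and tart in it.
- nibs (a point): Point on the ring's axis, 13 mm above its underside: the level of three small sprung nibs inside the ring's wall. They sit just over the base's edge and hold it in: pushing the base up past them takes about 5 to 12 N (the ring's weight is not enough); above them the base is free.
- base: Loose steel base disc of the tin, 57 mm diameter, 7 mm thick, with a baked tart fixed on it (44 mm across at its foot, 50 mm at its top, 16 mm high); 120 g in all. Origin at the centre of the disc's underside, z up. At the start it is 3 mm above the ring's underside and the tart's top is 4 mm below the rim. Grip it by the disc's edge, its widest part.
- stand: Release stand, fixed: round dark steel foot, 100 mm diameter, 10 mm thick; origin at the centre of its underside, on the counter, z up. From its middle rises a flat-topped steel post, 34 mm diameter, rigid up to about 70 N. The post's height differs every time and is not reported: its top is anywhere from 50 to 66 mm above the counter.
- board: Round wooden serving board, fixed, 140 mm diameter, 12 mm thick, flat top. Origin at the centre of its underside on the counter.
- mug: White mug, 80 mm diameter, 90 mm high, bystander. Origin at the centre of its underside.
- spice_jar: Amber glass spice jar, 48 mm diameter, 100 mm high, bystander. Origin at the centre of its underside.
- turner: Kitchen turner, 240 mm long, lying flat on the counter, bystander. Its long axis is its own x; origin at the middle of its underside.
Not all that is in view belongs to the job. Several things look just like the ring: the one meant starts farthest from the robot's base.

How it is judged:
On the way:
1. the base stands on the post, not held by the fingers, clear above the rim of the ring, which has gone down around the post (z of base in the frame of ring above 0.03 m and horizontal distance between base and stand below 0.017 m and horizontal distance between ring and stand below 0.02 m and height (world z) of base between 0.047 and 0.069 m and angle between base's own z axis and vertical below 0.15 rad and contact force between the fingers and base below 0.2 N), for 0.2 s.
At the end, for the whole second after the job is handed in: Base with tart upright (0.08 rad), at rest on the board, centre within 41 mm of the board's (wholly on it); ring flat (0.08 rad), at rest around the post on the stand's foot: underside 7 to 13 mm above the counter, centre within 14 mm of the stand's (horizontal distance between base and board below 0.041 m and height (world z) of base between 0.01 and 0.0145 m and angle between each of base, ring's own z axis and vertical below 0.08 rad and linear speed of each of base, ring below 0.02 m/s and horizontal distance between ring and stand below 0.014 m and height (world z) of ring between 0.007 and 0.013 m); the robot touches nothing.
It fails at once if the base with the tart is tipped by more than 0.6 rad (angle between base's own z axis and vertical above 0.6 rad).
It fails at once if a bystander (mug, spice jar or turner) is moved by more than 20 mm (distance of any of mug, spice_jar, turner from where it was at the start of the episode above 0.02 m).
It also fails if it takes over 51 s, if anything falls off the work surface, if the arm or the gripper's body presses on something with over 40 N, if the wrist force passes 120 N, or if a joint passes its speed limit or range.

## Robot

A 6-joint arm with a two-finger parallel gripper is mounted at the origin on the work surface. World frame = base frame: x ahead of the robot, y to its left, z up, the work surface at z = 0. Lengths are in m, angles in rad, forces in N, time in s.
With the tool pointing down it reaches from about 0.35 to 0.975 m from the base axis. Payload 4.9 kg.
Tool frame: the origin (TCP) lies at the very end of the fingers, on their centre line; the grasp point (between the pads) lies 19 mm behind it; z points along the fingers, y is the line along which they close (so a half turn about z gives the same grasp; the last joint's range is limited). The gripper opens to 85 mm and grips with 20 to 120 N. Pads are 22 mm wide; open, the fingers measure 114 mm over their backs; the gripper's body (76 mm by 85 mm) begins 54 mm behind the grasp point. The pads swing forward as they close: fully open they stand 13 mm farther back than shut.
Start: joints at [-1.377, 0.053, 1.613, -0, 1.476, -0.119], TCP at [0.192, -0.595, 0.231] pointing down, gripper open.
Joint ranges: [-3.01, 3.01], [-1.01, 2.22], [0.06, 2.58], [-1.02, 4.17], [0.09, 2.62], [-3.14, 3.14]. Speed limits (rad/s): [2.57, 2.57, 3.14, 3.14, 3.14, 3.14].

## Interface

Orientations are given as a unit quaternion [w, x, y, z].
In Python, from plant import state, optics, ticket, nets gives the robot as it stands. The module is installed in compiled form; this text tells all that it offers.
- The arm moves only by the shell command python3 -m inch 'ROWS' [OPENING]. ROWS is JSON, a list of rows, each an object of numbers: "dx", "dy", "dz": the shift along the tool's x, y, z as a fraction of full scale; "rx", "ry", "rz": the turn, a rotation vector about the tool's x, y, z as a fraction of full scale. In form: [{"dx": .., "dy": .., "dz": .., "rx": .., "ry": .., "rz": ..}, ...]. A call has 1 to 5 rows; each row is the pose to reach, as a shift and turn from the pose commanded when the call began, along the tool's axes at that moment; what a row does not reach only later rows make up. Full scale, the value 1, is 0.8 m for a shift and 1.5 rad for a turn. A row lasts 1/10 s, in which the tool goes at most 50 mm and 8.59 degrees, less where a joint would pass 70% of its speed; a pose out of reach is approached as far as the arm can. A call with a number of a shift or a turn outside -1 to 1 is refused whole. A call with a gripper value outside its range is refused whole. OPENING is the opening, from -1 (shut) to 1 (fully open), set as the call begins (- or left out, the last holds). The fingers move at their own pace and stop on an object; the grip force is fixed at half the most. Time passes only in rows, so rows that repeat a pose let the fingers close. It gives the time, the measured TCP pose, the force, the opening and the grip force at its end, in the units of the state.
- state(): the state, without advancing time (a new reading comes with each control period).
- optics.grab_frame(name): name is "scene" or "top" or "wrist"; returns the picture (420x560x3 uint8, red, green, blue); there is no depth.
- optics.camera_info(name): a dict with "fx", "fy", "cx", "cy" (pixels), "R" (3x3) and "t" (3): a world point X has camera coordinates R X + t. Camera axes: x right, y down, z forward; pixel columns grow to the right and rows downward; lengths in m; the calibration is good to about 2 mm. The wrist camera is an equidistant fisheye: a pixel r from the principal point sees the ray r / f radians off the axis. A picture is of the moment at which its call begins: read the wrist's pose just before it. camera_info takes no time and is no camera call; for the wrist camera it gives the pose at the moment of the call.
- ticket.job_done(): hands the job in; it is judged then, once.
Trained networks look in the newest picture that a camera, given by its name, has taken for a name from the list of things; names that differ only in an ending like _2 or _b are one class to them, and where a whole thing is asked for, a point or a joint stands for the part that bears it (a point fixed in the world has none). Each returns a list of dicts, best first, with "confidence" (0 to 1); they miss things now and then, are a little off and sometimes report something else, mostly with a low value. They report only what shows in the picture. A call takes as long as a camera call. They do not tell look-alikes from the thing itself.
- nets.boxes_of(camera, name): "bbox" ([centre column, centre row, width, height] in pixels, round what is visible of it).
- nets.outline_of(camera, name): "pixels" (420x560 bool, what is visible of it) and "bbox" ([centre column, centre row, width, height] in pixels, round what is visible of it).
The state is a dict: "time": time; "joint_pos": joint angles; "joint_vel": joint speeds; "joint_efforts": joint torques, N m; "tool_pos": TCP position; "tool_rot": TCP orientation; "contact_force": force on the tool from outside, world axes, zero at the start; "ft_torque": the same for the moment, N m; "gripper_width": opening from 0.0 (shut) to 1.0 (fully open); "grasp_force": force on a finger pad.
Only numpy, scipy, OpenCV 4.12 (cv2) and the standard library are available. Lean on these libraries where they do the work, as an engineer would, in place of code of your own. Each camera call takes 0.05 s, during which the arm holds its last target. There are 200 camera calls.

## Working session

There is one attempt and no reset: what is moved stays moved. The work goes in short steps, Python scripts to look and compute and a shell command to move; the robot and the scene stay as the last step left them, time stands still between calls to the robot, and variables do not carry over. Pictures are saved under pics/ and viewed, at most 12 in all, crops included, and the job is handed in when it is done.

```bash
mkdir -p pics; cat > h.py <<'E'
import numpy as np, cv2
from plant import state, optics, ticket, nets
def ray(cam,u,v):
    c=optics.camera_info(cam); R=np.array(c["R"]); t=np.array(c["t"])
    x=(u-c["cx"])/c["fx"]; y=(v-c["cy"])/c["fy"]
    if cam=="wrist":
        r=np.hypot(x,y); d=np.array([x/r*np.sin(r),y/r*np.sin(r),np.cos(r)]) if r>1e-9 else np.array([0,0,1.])
    else: d=np.array([x,y,1.])
    return -R.T@t, R.T@d
def atz(cam,u,v,z):
    o,d=ray(cam,u,v); return o+d*(z-o[2])/d[2]
def proj(cam,X):
    c=optics.camera_info(cam); p=np.array(c["R"])@np.array(X)+np.array(c["t"])
    if cam=="wrist":
        rr=np.hypot(p[0],p[1]); th=np.arctan2(rr,p[2]); k=th/max(rr,1e-9); return c["cx"]+c["fx"]*k*p[0],c["cy"]+c["fy"]*k*p[1]
    return c["cx"]+c["fx"]*p[0]/p[2], c["cy"]+c["fy"]*p[1]/p[2]
def pic(cam,name):
    im=optics.grab_frame(cam); cv2.imwrite("pics/"+name,im[:,:,::-1]); return im
E
python3 - <<'E'
from h import *
s=state(); print(s)
for cam in("top","scene"):
    pic(cam,cam+"0.png"); print(cam,ray(cam,280,210))
    for n,z in(("ring",.03),("base",.026),("stand",.01),("board",.012),("mug",.09),("spice_jar",.1),("turner",0.005)):
        for b in nets.boxes_of(cam,n):
            if b["confidence"]>.2: print(cam,n,round(b["confidence"],2),np.round(b["bbox"],0),np.round(atz(cam,*b["bbox"][:2],z),3))
E
```

```text
{'time': 0.0, 'joint_pos': array([-1.37700891e+00,  5.33149976e-02,  1.61430293e+00, -1.11449840e-05,
        1.47598483e+00, -1.19008738e-01]), 'joint_vel': array([-0.00025745, -0.00055207,  0.00141275,  0.00077798,  0.00065661,
       -0.00127688]), 'joint_efforts': array([ 2.22028866e-03, -3.93675828e+01, -3.70179212e+01,  9.23398829e-05,
        7.01969329e-03,  5.51327048e-06]), 'tool_pos': array([ 0.19219665, -0.59406013,  0.23008363]), 'tool_rot': array([-1.00414016e-03,  9.87794148e-01,  1.55761713e-01, -4.31124536e-05]), 'contact_force': array([-0.74213207,  0.96377135,  0.44711978]), 'ft_torque': array([-0.00552714, -0.01168737,  0.04815843]), 'grasp_force': 0.0, 'gripper_width': 0.9960633777980222}
top (array([ 0.39666642, -0.02774151,  0.96235264]), array([ 0.159919  ,  0.02951249, -0.98680264]))
top ring 0.93 [321. 248.  30.  26.] [ 0.454 -0.099  0.03 ]
top ring 0.85 [249. 250.  26.  26.] [0.448 0.075 0.03 ]
top ring 0.58 [304. 292.  25.  28.] [ 0.35  -0.058  0.03 ]
top ring 0.46 [287. 207.  27.  31.] [ 0.556 -0.018  0.03 ]
top base 0.56 [287. 208.  23.  20.] [ 0.553 -0.
[... 615 characters left out ...]
26.  26.] [0.473 0.081 0.03 ]
scene ring 0.76 [274. 186.  19.  20.] [ 0.464 -0.086  0.03 ]
scene ring 0.71 [302. 173.  26.  19.] [ 0.37  -0.041  0.03 ]
scene ring 0.6 [276. 219.  24.  27.] [ 0.564 -0.009  0.03 ]
scene base 0.55 [278. 221.  20.  19.] [ 0.565 -0.004  0.026]
scene stand 0.73 [233. 167.  31.  28.] [ 0.454 -0.251  0.01 ]
scene board 0.75 [358. 239.  52.  43.] [0.484 0.213 0.012]
scene board 0.6 [244. 266.  70.  62.] [ 0.73  -0.003  0.012]
scene board 0.4 [275. 222.  22.  28.] [ 0.562 -0.014  0.012]
scene mug 0.56 [406. 304.  36.  50.] [0.64  0.403 0.09 ]
scene spice_jar 0.56 [154. 172.  24.  34.] [ 0.663 -0.37   0.1  ]
scene turner 0.9 [242. 266.  68.  61.] [ 0.73  -0.01   0.005]
```

```bash
python3 -c "
import cv2,numpy as np
a=cv2.imread('pics/top0.png');cv2.imwrite('pics/a.png',a)"
```

```text
(no output)
```

View pics/top0.png

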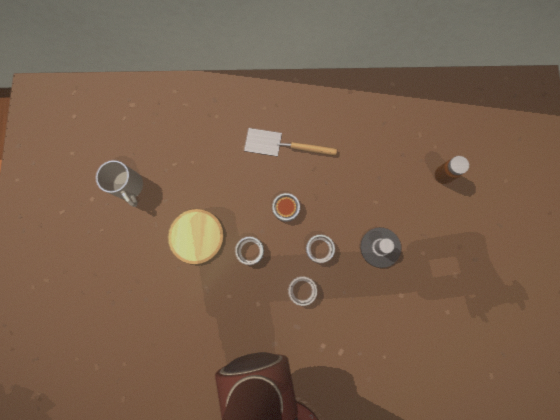

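View pics/scene0.png

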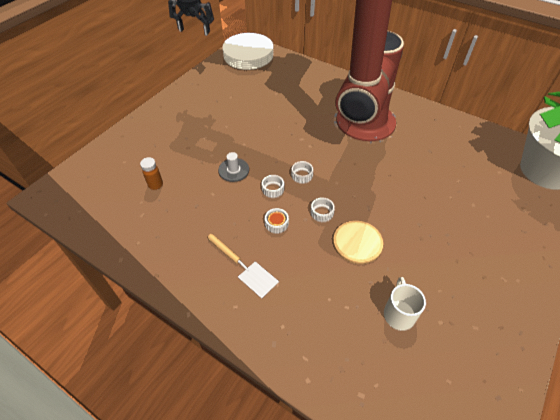

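The tart-filled ring, farthest at about (0.556,-0.015), shows at top-view pixel (287,207). The stand is at (381,247), with the post top near (386,246). The board is at (196,237). I'll pass over the stand first and look with the wrist camera.

```bash
python3 -m inch '[{"dx":0.22,"dy":-0.15},{"dx":0.22,"dy":-0.15},{"dx":0.22,"dy":-0.15},{"dx":0.22,"dy":-0.15},{"dx":0.22,"dy":-0.15}]' -
python3 -m inch '[{"dx":0.22,"dy":-0.16},{"dx":0.22,"dy":-0.16},{"dx":0.22,"dy":-0.16},{"dx":0.22,"dy":-0.16},{"dx":0.22,"dy":-0.16}]' -
python3 - <<'E'
from h import *
print(state()["tool_pos"],state()["tool_rot"])
pic("wrist","w1.png"); print(ray("wrist",280,210), optics.camera_info("wrist")["fx"])
for n,z in(("ring",.03),("stand",.01)):
    for b in nets.outline_of("wrist",n):
        if b["confidence"]>.2: print(n,round(b["confidence"],2),np.round(b["bbox"],0),np.round(atz("wrist",*b["bbox"][:2],z),4))
E
```

```text
[ 0.19232867 -0.59465025  0.23132713] [ 1.30912998e-05  9.87797557e-01  1.55743334e-01 -4.49969409e-07]
(array([ 0.26492854, -0.57134711,  0.37513738]), array([-0.29222384, -0.09864129, -0.95124924])) 325.19226210127806validation failed for argument at $[0]...
validation failed for argument at $[0]...
```

View pics/w1.png

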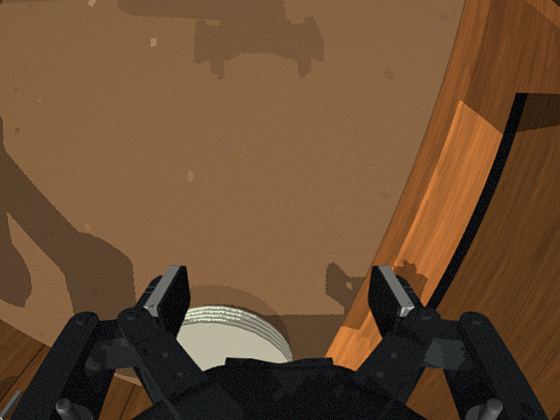

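The move was refused because all six keys are needed. The picture only shows the counter at the start pose, with the fingers at the bottom (about (175,300) and (395,300)).

```bash
python3 -m inch '[{"dx":0.22,"dy":-0.15,"dz":0,"rx":0,"ry":0,"rz":0},{"dx":0.22,"dy":-0.15,"dz":0,"rx":0,"ry":0,"rz":0},{"dx":0.22,"dy":-0.15,"dz":0,"rx":0,"ry":0,"rz":0},{"dx":0.22,"dy":-0.15,"dz":0,"rx":0,"ry":0,"rz":0},{"dx":0.22,"dy":-0.15,"dz":0,"rx":0,"ry":0,"rz":0}]' -
python3 -m inch '[{"dx":0.15,"dy":-0.16,"dz":0,"rx":0,"ry":0,"rz":0},{"dx":0.15,"dy":-0.16,"dz":0,"rx":0,"ry":0,"rz":0},{"dx":0.15,"dy":-0.16,"dz":0,"rx":0,"ry":0,"rz":0},{"dx":0.15,"dy":-0.16,"dz":0,"rx":0,"ry":0,"rz":0},{"dx":0.15,"dy":-0.16,"dz":0,"rx":0,"ry":0,"rz":0}]' -
python3 - <<'E'
from h import *
print(state()["tool_pos"],state()["tool_rot"])
pic("wrist","w2.png")
for n,z in(("ring",.03),("stand",.01)):
    for b in nets.outline_of("wrist",n):
        if b["confidence"]>.2: print(n,round(b["confidence"],2),np.round(b["bbox"],0),np.round(atz("wrist",*b["bbox"][:2],z),4))
E
```

```text
time: 1.45
tool_pos: [0.325, -0.4231, 0.2314]
tool_rot: [-0.0, 0.987, 0.158, 0.001]
contact_force: [-0.6, -2.0, 0.3]
gripper_width: 0.996
grasp_force: 0.0
time: 1.95
tool_pos: [0.3986, -0.2656, 0.2316]
tool_rot: [0.0, 0.987, 0.158, 0.0]
contact_force: [-1.0, 0.5, -0.0]
gripper_width: 0.998
grasp_force: 0.0
[ 0.39862913 -0.2655845   0.23156945] [1.35048726e-04 9.87467137e-01 1.57824327e-01 3.40836009e-04]
ring 0.93 [155.  89.  60.  58.] [ 0.4538 -0.1087  0.03  ]
ring 0.87 [44. 68. 50. 53.] [0.4498 0.0572 0.03  ]
ring 0.84 [121.  12.  56.  23.] [ 0.5327 -0.0361  0.03  ]
ring 0.84 [106. 162.  55.  59.] [ 0.3574 -0.0671  0.03  ]
stand 0.93 [281. 121.  89.  88.] [ 0.4565 -0.252   0.01  ]
```

View pics/w2.png

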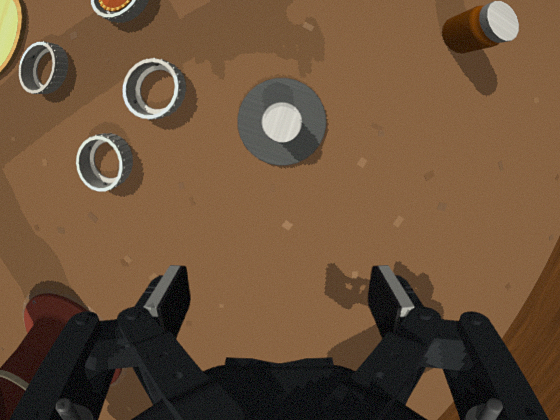

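The stand foot is centred at pixel (281,121), i.e. (0.456,-0.252), with the post top at (281,122). Next, the filled ring.

```bash
python3 -m inch '[{"dx":0.2,"dy":-0.22,"dz":0.05,"rx":0,"ry":0,"rz":0},{"dx":0.2,"dy":-0.22,"dz":0.05,"rx":0,"ry":0,"rz":0},{"dx":0.2,"dy":-0.22,"dz":0.05,"rx":0,"ry":0,"rz":0},{"dx":0.2,"dy":-0.22,"dz":0.05,"rx":0,"ry":0,"rz":0},{"dx":0.2,"dy":-0.22,"dz":0.05,"rx":0,"ry":0,"rz":0}]' -
python3 -m inch '[{"dx":0,"dy":0,"dz":0,"rx":0,"ry":0,"rz":0},{"dx":0,"dy":0,"dz":0,"rx":0,"ry":0,"rz":0}]' -
python3 - <<'E'
from h import *
print(state()["tool_pos"],state()["tool_rot"])
pic("wrist","w3.png")
for n,z in(("ring",.03),("base",.026),("stand",.01),("board",.012)):
    for b in nets.outline_of("wrist",n):
        if b["confidence"]>.2: print(n,round(b["confidence"],2),np.round(b["bbox"],0),np.round(atz("wrist",*b["bbox"][:2],z),4),np.round(atz("wrist",*b["bbox"][:2],z/2),4))
E
```

```text
time: 2.6
tool_pos: [0.4964, -0.0504, 0.1909]
tool_rot: [0.0, 0.988, 0.155, 0.0]
contact_force: [0.5, -0.8, -0.1]
gripper_width: 0.999
grasp_force: 0.0
time: 2.8
tool_pos: [0.4958, -0.0516, 0.1909]
tool_rot: [0.0, 0.988, 0.156, -0.001]
contact_force: [-0.2, -0.3, -0.5]
gripper_width: 1.002
grasp_force: 0.0
[ 0.49584771 -0.05159631  0.19094652] [ 1.72111740e-04  9.87787199e-01  1.55807910e-01 -5.60821701e-04]
ring 0.97 [309. 235.  62.  68.] [ 0.4583 -0.0974  0.03  ] [ 0.4529 -0.1008  0.015 ]
ring 0.94 [151. 190.  71.  68.] [0.4547 0.0706 0.03  ] [0.4491 0.0755 0.015 ]
ring 0.88 [262. 114.  76.  76.] [ 0.5586 -0.016   0.03  ] [ 0.5581 -0.0153  0.015 ]
ring 0.69 [244. 300.  60.  60.] [ 0.3615 -0.0545  0.03  ] [ 0.3514 -0.0558  0.015 ]
base 0.66 [265. 113.  59.  62.] [ 0.5597 -0.019   0.026 ] [ 0.5594 -0.0186  0.013 ]
base 0.36 [263. 115.  75.  74.] [ 0.5577 -0.0175  0.026 ] [ 0.5572 -0.017   0.013 ]
stand 0.83 [424. 263.  74.  80.] [ 0.4571 -0.2491  0.01  ] [ 0.4553 -0.2524  0.005 ]
board 0.98 [ 64. 126.  93. 116.] [0.4898 0.2038 0.012 ] [0.4884 0.2081 0.006 ]
```

View pics/w3.png

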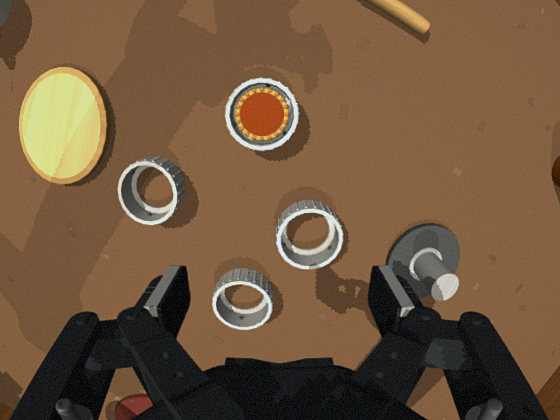

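The filled ring shows at (262,114), i.e. (0.558,-0.0155), and the board at (64,126), about (0.489,0.206). I'll move above the ring.

```bash
python3 -m inch '[{"dx":0.088,"dy":-0.019,"dz":0.03,"rx":0,"ry":0,"rz":0},{"dx":0.088,"dy":-0.019,"dz":0.12,"rx":0,"ry":0,"rz":0},{"dx":0.088,"dy":-0.019,"dz":0.16,"rx":0,"ry":0,"rz":0},{"dx":0.088,"dy":-0.019,"dz":0.16,"rx":0,"ry":0,"rz":0},{"dx":0.088,"dy":-0.019,"dz":0.16,"rx":0,"ry":0,"rz":0}]' -
python3 - <<'E'
from h import *
print(state()["tool_pos"],state()["tool_rot"])
pic("wrist","w4.png")
for n,z in(("ring",.03),("base",.026)):
    for b in nets.outline_of("wrist",n):
        if b["confidence"]>.2: print(n,round(b["confidence"],2),np.round(b["bbox"],0),np.round(atz("wrist",*b["bbox"][:2],z),4),np.round(atz("wrist",*b["bbox"][:2],z/2),4))
E
```

```text
time: 3.55
tool_pos: [0.5557, -0.0151, 0.0605]
tool_rot: [-0.001, 0.988, 0.155, -0.003]
contact_force: [-0.7, 0.1, 0.7]
gripper_width: 0.997
grasp_force: 0.0
[ 0.5556954  -0.01510044  0.06052906] [-9.43403150e-04  9.87860828e-01  1.55308686e-01 -3.05060115e-03]
ring 0.89 [335. 346.  76.  33.] [ 0.4904 -0.0813  0.03  ] [ 0.4786 -0.0888  0.015 ]
ring 0.87 [282. 230. 117. 119.] [ 0.5652 -0.0156  0.03  ] [ 0.5597 -0.0175  0.015 ]
ring 0.79 [115. 295.  68.  51.] [0.4792 0.0816 0.03  ] [0.4664 0.0878 0.015 ]
base 0.83 [280. 233.  89.  89.] [ 0.5623 -0.0162  0.026 ] [ 0.5574 -0.0179  0.013 ]
```

View pics/w4.png

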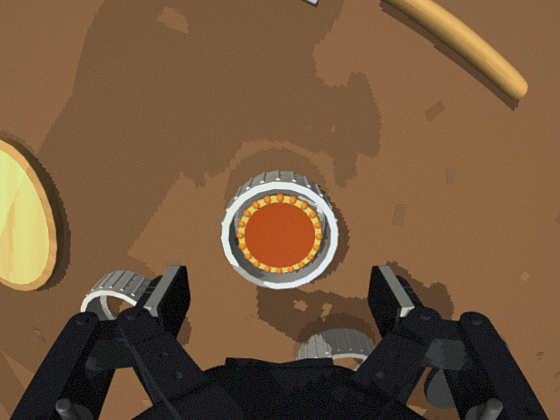

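The ring rim is centred at (280,235), between the fingers laterally. I'll shift about 4 mm along tool x and descend.

```bash
python3 -m inch '[{"dx":0.005,"dy":0,"dz":0.05,"rx":0,"ry":0,"rz":0},{"dx":0.005,"dy":0,"dz":0.07,"rx":0,"ry":0,"rz":0},{"dx":0.005,"dy":0,"dz":0.07,"rx":0,"ry":0,"rz":0}]' -
python3 -m inch '[{"dx":0,"dy":0,"dz":0.004,"rx":0,"ry":0,"rz":0},{"dx":0,"dy":0,"dz":0.006,"rx":0,"ry":0,"rz":0},{"dx":0,"dy":0,"dz":0.006,"rx":0,"ry":0,"rz":0}]' -
```

```text
time: 4.0
tool_pos: [0.5601, -0.0135, 0.0061]
tool_rot: [-0.001, 0.988, 0.156, -0.002]
contact_force: [-1.7, 0.1, -1.2]
gripper_width: 1.003
grasp_force: 0.0
time: 4.3
tool_pos: [0.5626, -0.0137, 0.0037]
tool_rot: [0.0, 0.988, 0.156, 0.001]
contact_force: [-0.2, 0.5, -0.1]
gripper_width: 0.998
grasp_force: 0.0
```

```bash
python3 -m inch '[{"dx":-0.002,"dy":0,"dz":0.006,"rx":0,"ry":0,"rz":0},{"dx":-0.002,"dy":0,"dz":0.006,"rx":0,"ry":0,"rz":0}]' -
python3 -m inch '[{"dx":0,"dy":0,"dz":0,"rx":0,"ry":0,"rz":0},{"dx":0,"dy":0,"dz":0,"rx":0,"ry":0,"rz":0},{"dx":0,"dy":0,"dz":0,"rx":0,"ry":0,"rz":0},{"dx":0,"dy":0,"dz":0,"rx":0,"ry":0,"rz":0},{"dx":0,"dy":0,"dz":0,"rx":0,"ry":0,"rz":0}]' -1
```

```text
time: 4.5
tool_pos: [0.5598, -0.014, -0.0026]
tool_rot: [-0.0, 0.988, 0.156, -0.0]
contact_force: [-0.4, -0.1, 0.1]
gripper_width: 1.003
grasp_force: 0.0
time: 5.0
tool_pos: [0.5608, -0.0141, -0.0018]
tool_rot: [0.0, 0.988, 0.156, 0.0]
contact_force: [-0.2, 0.2, 2.6]
gripper_width: 0.783
grasp_force: 67.9
```

Gripped. I'll lift and carry it to above the post.

```bash
python3 -m inch '[{"dx":0,"dy":0,"dz":-0.03,"rx":0,"ry":0,"rz":0},{"dx":0,"dy":0,"dz":-0.07,"rx":0,"ry":0,"rz":0},{"dx":0,"dy":0,"dz":-0.11,"rx":0,"ry":0,"rz":0},{"dx":0,"dy":0,"dz":-0.13,"rx":0,"ry":0,"rz":0},{"dx":0,"dy":0,"dz":-0.13,"rx":0,"ry":0,"rz":0}]' -
python3 - <<'E'
from h import *
p=state()["tool_pos"]; print(p)
pic("wrist","w5.png"); pic("top","t5.png"); pic("scene","s5.png")
for cam in("wrist","top","scene"):
  for n,z in(("ring",.03),("base",.026)):
    for b in nets.outline_of(cam,n):
        q=atz(cam,*b["bbox"][:2],z+p[2]+.002)
        if b["confidence"]>.2 and np.hypot(*(q-p)[:2])<.05: print(cam,n,round(b["confidence"],2),np.round(b["bbox"],0),np.round(q,4))
E
```

```text
time: 5.5
tool_pos: [0.5618, -0.0143, 0.1039]
tool_rot: [0.001, 0.988, 0.156, 0.002]
contact_force: [0.3, -0.0, -3.5]
gripper_width: 0.782
grasp_force: 68.7
[ 0.56181892 -0.01428715  0.10388765]
wrist ring 0.98 [341. 347.  36.  35.] [ 0.5471 -0.0464  0.1359]
wrist ring 0.89 [280. 287. 164. 155.] [ 0.5692 -0.0112  0.1359]
wrist base 0.56 [281. 295. 121. 109.] [ 0.5633 -0.0136  0.1319]
top base 0.67 [288. 210.  18.   6.] [ 0.5309 -0.0197  0.1319]
top base 0.5 [288. 207.  26.  20.] [ 0.5372 -0.0206  0.1319]
scene base 0.71 [277. 194.  21.  17.] [ 0.5562 -0.0104  0.1319]
```

View pics/w5.png

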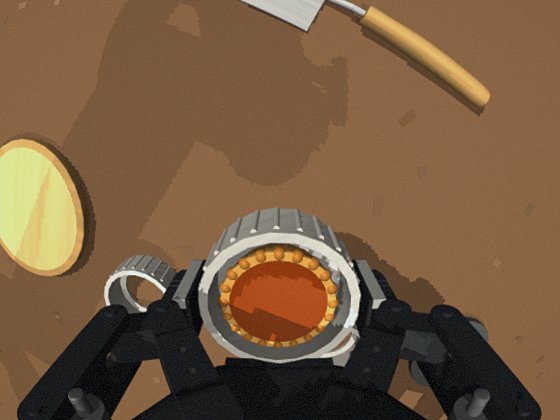

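The ring is held level; the rim is centred at about (280,297), within 1–2 mm of the TCP axis. Carrying it to the stand.

```bash
python3 -m inch '[{"dx":-0.03,"dy":0.035,"dz":0,"rx":0,"ry":0,"rz":0},{"dx":-0.07,"dy":0.08,"dz":0,"rx":0,"ry":0,"rz":0},{"dx":-0.11,"dy":0.12,"dz":0,"rx":0,"ry":0,"rz":0},{"dx":-0.15,"dy":0.165,"dz":0,"rx":0,"ry":0,"rz":0},{"dx":-0.19,"dy":0.21,"dz":0,"rx":0,"ry":0,"rz":0}]' -
python3 -m inch '[{"dx":-0.0277,"dy":0.032,"dz":0,"rx":0,"ry":0,"rz":0},{"dx":-0.0277,"dy":0.032,"dz":0,"rx":0,"ry":0,"rz":0},{"dx":-0.0277,"dy":0.032,"dz":0,"rx":0,"ry":0,"rz":0}]' -
python3 - <<'E'
from h import *
p=state()["tool_pos"]; print(p)
for c in("wrist","top","scene"): pic(c,c+"6.png")
for cam in("top","scene","wrist"):
  for n,z in(("stand",.01),("base",p[2]+.028)):
    for b in nets.outline_of(cam,n):
        q=atz(cam,*b["bbox"][:2],z)
        if b["confidence"]>.2 and np.hypot(*(q-p)[:2])<.05: print(cam,n,round(b["confidence"],2),np.round(b["bbox"],0),np.round(q,4))
a=cv2.imread("pics/top6.png")[200:300,330:430]; b=cv2.imread("pics/scene6.png")[120:220,180:280]
cv2.imwrite("pics/c6.png",cv2.resize(np.hstack([a,b]),(800,400),interpolation=cv2.INTER_CUBIC))
E
```

```text
time: 6.45
tool_pos: [0.4664, -0.222, 0.1016]
tool_rot: [0.0, 0.988, 0.156, 0.0]
contact_force: [0.6, -0.2, -2.0]
gripper_width: 0.782
grasp_force: 69.2
time: 6.75
tool_pos: [0.4539, -0.2522, 0.1015]
tool_rot: [-0.0, 0.988, 0.155, 0.0]
contact_force: [0.5, -0.4, -1.8]
gripper_width: 0.781
grasp_force: 69.4
[ 0.45385553 -0.25220371  0.10147753]
top stand 0.55 [377. 248.  28.  38.] [ 0.4533 -0.2389  0.01  ]
scene stand 0.8 [233. 167.  33.  29.] [ 0.4546 -0.2507  0.01  ]
scene base 0.44 [232. 140.  18.  15.] [ 0.4511 -0.2437  0.1295]
wrist stand 0.57 [278. 185. 129.  94.] [ 0.4731 -0.2448  0.01  ]
wrist base 0.71 [282. 298. 116. 108.] [ 0.4545 -0.2531  0.1295]
```

View pics/c6.png

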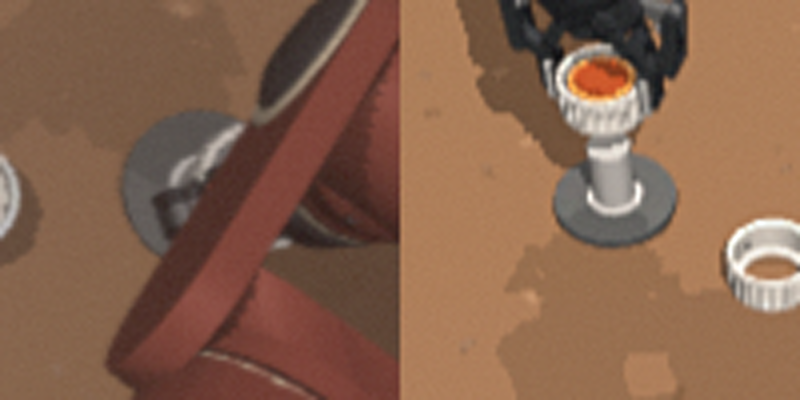

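The tin hangs centred over the post, with its rim at crop pixel (600,80) and the post top at (608,148). I'll lower it and feel for contact.

```bash
python3 -m inch '[{"dx":0,"dy":0,"dz":0.025,"rx":0,"ry":0,"rz":0},{"dx":0,"dy":0,"dz":0.044,"rx":0,"ry":0,"rz":0},{"dx":0,"dy":0,"dz":0.044,"rx":0,"ry":0,"rz":0}]' -
python3 -m inch '[{"dx":0,"dy":0,"dz":0.005,"rx":0,"ry":0,"rz":0},{"dx":0,"dy":0,"dz":0.005,"rx":0,"ry":0,"rz":0}]' -
python3 -m inch '[{"dx":0,"dy":0,"dz":0.005,"rx":0,"ry":0,"rz":0},{"dx":0,"dy":0,"dz":0.005,"rx":0,"ry":0,"rz":0}]' -
```

```text
time: 7.5
tool_pos: [0.4528, -0.2504, 0.0636]
tool_rot: [-0.002, 0.988, 0.156, -0.001]
contact_force: [0.6, 0.6, -2.9]
gripper_width: 0.781
grasp_force: 69.3
time: 7.7
tool_pos: [0.4541, -0.2518, 0.0624]
tool_rot: [-0.0, 0.988, 0.156, -0.0]
contact_force: [0.5, -0.4, -2.9]
gripper_width: 0.779
grasp_force: 69.4
time: 7.9
tool_pos: [0.4546, -0.2525, 0.0596]
tool_rot: [0.001, 0.988, 0.156, 0.0]
contact_force: [-1.6, -0.2, 1.5]
gripper_width: 0.784
grasp_force: 70.2
```

```bash
python3 -m inch '[{"dx":0,"dy":0,"dz":0.005,"rx":0,"ry":0,"rz":0},{"dx":0,"dy":0,"dz":0.005,"rx":0,"ry":0,"rz":0}]' -
python3 -m inch '[{"dx":0,"dy":0,"dz":0.005,"rx":0,"ry":0,"rz":0},{"dx":0,"dy":0,"dz":0.005,"rx":0,"ry":0,"rz":0}]' -
```

```text
time: 8.1
tool_pos: [0.4543, -0.2526, 0.0547]
tool_rot: [0.001, 0.988, 0.156, 0.0]
contact_force: [-0.7, -2.5, 0.8]
gripper_width: 0.783
grasp_force: 69.9
time: 8.3
tool_pos: [0.4548, -0.2535, 0.0513]
tool_rot: [0.002, 0.988, 0.156, 0.0]
contact_force: [-1.6, -3.5, 1.2]
gripper_width: 0.785
grasp_force: 70.0
```

```bash
python3 - <<'E'
from h import *
p=state(); print(p["tool_pos"],p["contact_force"],p["ft_torque"])
a=pic("wrist","w7.png")[180:400,140:420,::-1]; b=pic("scene","s7.png")[110:200,185:285,::-1]
cv2.imwrite("pics/c7.png",np.hstack([cv2.resize(a,(400,400)),cv2.resize(b,(400,400),interpolation=cv2.INTER_CUBIC)]))
E
```

```text
[ 0.45476709 -0.25345522  0.05128645] [-1.60359118 -3.48567239  1.21017634] [-0.49981539  0.26430887 -0.01294907]
```

View pics/c7.png

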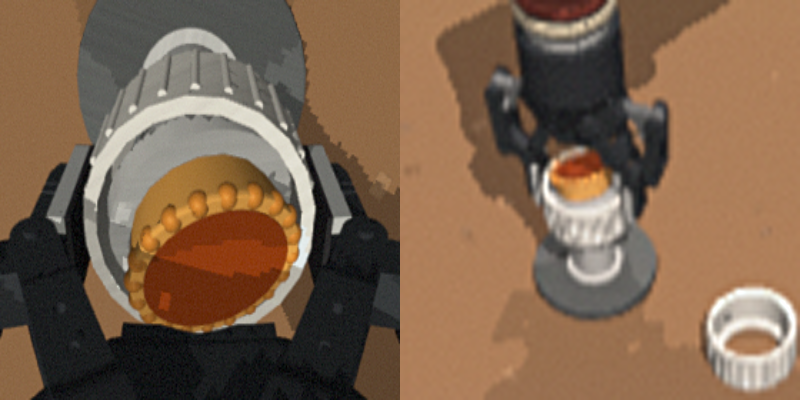

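The picture shows the tart tilted in the ring: the front-left is up and its top has shifted to the lower right in the wrist view. I'll measure the tilt before going on.

```bash
cat > tilt.py <<'E'
from h import *
from scipy.optimize import least_squares
def redrays(fn,cam="wrist",roi=(190,415,170,400)):
    im=cv2.imread("pics/"+fn); hsv=cv2.cvtColor(im,cv2.COLOR_BGR2HSV); m=np.zeros(im.shape[:2],np.uint8)
    y0,y1,x0,x1=roi; s=hsv[y0:y1,x0:x1]
    m[y0:y1,x0:x1]=((s[...,0]<10)&(s[...,1]>200)&(s[...,2]>40))*255
    m=cv2.morphologyEx(m,cv2.MORPH_OPEN,np.ones((3,3),np.uint8)); m=cv2.morphologyEx(m,cv2.MORPH_CLOSE,np.ones((9,9),np.uint8))
    c=max(cv2.findContours(m,cv2.RETR_EXTERNAL,cv2.CHAIN_APPROX_NONE)[0],key=cv2.contourArea)
    c=cv2.convexHull(c)[:,0,:]; return c
def fit(c,R0,C0,n0=(0,0),fixn=False,fixR=True,zfix=None,cam="wrist"):
    rs=[ray(cam,*p) for p in c]; o=rs[0][0]; D=np.array([r[1] for r in rs])
    def f(p):
        C=p[:3]; n=np.array([0,0,1.]) if fixn else np.array([p[3],p[4],1.])
        n=n/np.linalg.norm(n); t=((C-o)@n)/(D@n); X=o+D*t[:,None]
        r=(np.linalg.norm(X-C,axis=1)-(R0 if fixR else p[5]))*1e3
        return np.r_[r, (p[2]-(zfix or C0[2]))*1e3*(3 if zfix else 0)]
    s=least_squares(f,[*C0,*n0,R0],loss="soft_l1"); return s.x,np.sqrt(2*s.cost/len(c))
E
python3 - <<'E'
from tilt import *
p=state()["tool_pos"]
c7=redrays("w7.png"); print(len(c7),c7.min(0),c7.max(0))
c5=redrays("w5.png"); print(c5.min(0),c5.max(0))
# use current camera relative to tool: w5 taken at tool z .1039 same orientation -> express at current pose
x,e=fit(c5,.021,[p[0],p[1],p[2]+.028],fixn=True,fixR=False,zfix=p[2]+.028); print("cal R",x,e, x[:3]-p); R=x[5]
for n0 in((0,0),(.3,0),(-.3,.0),(0,.3),(0,-.3)):
    x,e=fit(c7,R,[p[0],p[1],p[2]+.04],n0=n0); print(np.round(x[:5],4),np.round(x[:3]-p,4),round(e,3))
E
```

```text
Traceback (most recent call last):
  File "tilt.py", line 8, in redrays
    c=max(cv2.findContours(m,cv2.RETR_EXTERNAL,cv2.CHAIN_APPROX_NONE)[0],key=cv2.contourArea)
ValueError: max() iterable argument is empty
```

```bash
sed -i 's/s\[...,1\]>200/s[...,1]>215/; s/s\[...,2\]>40/s[...,2]>80/' tilt.py; python3 - <<'E'
import cv2
for f,p in(("w7.png",(300,330)),("w7.png",(290,350)),("w5.png",(280,290))):
    h=cv2.cvtColor(cv2.imread("pics/"+f),cv2.COLOR_BGR2HSV); print(h[p[1],p[0]], h[p[1]-10,p[0]+5], h[300,275],h[265,280])
E
sed -i 's/s\[...,1\]>215/s[...,1]>235/; s/\[...,0\]<10/[...,0]<11/' tilt.py
cat > t.py <<'E'
from tilt import *
p=state()["tool_pos"]
c7=redrays("w7.png"); print(len(c7),c7.min(0),c7.max(0))
c5=redrays("w5.png"); print(c5.min(0),c5.max(0))
x,e=fit(c5,.021,[p[0],p[1],p[2]+.028],fixn=True,fixR=False,zfix=p[2]+.028); print("cal R",x,e, x[:3]-p); R=x[5]
for n0 in((0,0),(.3,0),(-.3,.0),(0,.3),(0,-.3)):
    x,e=fit(c7,R,[p[0],p[1],p[2]+.04],n0=n0); print(np.round(x[:5],4),np.round(x[:3]-p,4),round(e,3))
E
python3 t.py
```

```text
[ 10 229 145] [ 11 237 143] [ 18 166 201] [ 30   5 155]
[ 10 235 103] [ 11 238 105] [ 18 166 201] [ 30   5 155]
[ 10 205 180] [ 10 204 179] [ 10 215 178] [  9 213 147]Traceback (most recent call last):
  File "t.py", line 3, in <module>
    c7=redrays("w7.png"); print(len(c7),c7.min(0),c7.max(0))
  File "tilt.py", line 8, in redrays
    c=max(cv2.findContours(m,cv2.RETR_EXTERNAL,cv2.CHAIN_APPROX_NONE)[0],key=cv2.contourArea)
ValueError: max() iterable argument is empty
```

```bash
sed -i 's/s\[...,1\]>235/s[...,1]>190/; s/\[...,0\]<11/[...,0]<13/' tilt.py; python3 t.py
```

```text
33 [241 296] [340 358]
[229 261] [326 341]
cal R [ 0.45085187 -0.25305308  0.07847827  0.          0.          0.02098686] 0.09179238881101531 [-0.00348603 -0.00096019  0.02800032]
[ 0.4478 -0.2599  0.0903 -0.1821 -0.3192] [-0.0065 -0.0078  0.0398] 0.113
[ 0.4478 -0.2599  0.0903 -0.1821 -0.3192] [-0.0065 -0.0078  0.0398] 0.113
[ 0.4478 -0.2599  0.0903 -0.1821 -0.3192] [-0.0065 -0.0078  0.0398] 0.113
[ 0.4478 -0.2599  0.0903 -0.1821 -0.3192] [-0.0065 -0.0078  0.0398] 0.113
[ 0.4478 -0.2599  0.0903 -0.1821 -0.3192] [-0.0065 -0.0078  0.0398] 0.113
```

The tart is tilted about 0.35 rad, low on the (-x,-y) side. The post sits off-centre toward (+x,+y), so one side popped first. I'll back off and re-measure.

```bash
python3 -m inch '[{"dx":0,"dy":0,"dz":-0.005,"rx":0,"ry":0,"rz":0},{"dx":0,"dy":0,"dz":-0.010,"rx":0,"ry":0,"rz":0},{"dx":0,"dy":0,"dz":-0.016,"rx":0,"ry":0,"rz":0},{"dx":0,"dy":0,"dz":-0.020,"rx":0,"ry":0,"rz":0},{"dx":0,"dy":0,"dz":-0.020,"rx":0,"ry":0,"rz":0}]' -
cat > m.py <<'E'
import sys
from tilt import *
f=sys.argv[1]; s=state(); p=s["tool_pos"]; im=pic("wrist",f); print(p,s["contact_force"])
x,e=fit(redrays(f),.021,[p[0],p[1],p[2]+.04]); print("top",np.round(x[:5],4),np.round(x[:3]-p,4),round(e,3))
n=np.array([x[3],x[4],1]);n/=np.linalg.norm(n); print("tilt",np.arccos(n[2]),"base origin",x[:3]-n*.023)
E
python3 m.py w8.png
python3 - <<'E'
from h import *
# foot circle: dark low-sat gray pixels; outline from net, keep only boundary points matching 50mm circle
for cam,o in(("wrist",nets.outline_of("wrist","stand")),):
    for b in o[:1]:
        m=b["pixels"].astype(np.uint8); print(b["confidence"],b["bbox"])
        c=max(cv2.findContours(m,0,1)[0],key=len)[:,0,:]
        X=np.array([atz(cam,*q,.009)[:2] for q in c]); best=None
        rng=np.random.default_rng(0)
        for _ in range(4000):
            a,d=X[rng.choice(len(X),2,False)]; h=np.linalg.norm(d-a)/2
            if h<.015 or h>.05: continue
            nrm=np.array([-(d-a)[1],(d-a)[0]])/(2*h)
            for s in(1,-1):
                C=(a+d)/2+s*nrm*np.sqrt(.05**2-h*h); k=abs(np.linalg.norm(X-C,axis=1)-.05)<.001
                if best is None or k.sum()>best[0]: best=(k.sum(),len(X),X[k],C)
        print(best[0],best[1],best[3])
E
```

```text
time: 8.9
tool_pos: [0.4546, -0.252, 0.0673]
tool_rot: [0.0, 0.988, 0.156, 0.001]
contact_force: [-0.2, 0.2, -2.4]
gripper_width: 0.783
grasp_force: 69.5
[ 0.45464304 -0.2519836   0.06725699] [-0.22414578  0.17279568 -2.40868808]
top [ 0.451  -0.2538  0.1062 -0.1201 -0.0671] [-0.0036 -0.0018  0.039 ] 0.117
tilt 0.13669516028296239 base origin [ 0.45374923 -0.2523007   0.08344912]
0.72 [277.4, 196.0, 146.8, 102.0]
228 406 [ 0.45694796 -0.24938585]
```

The tilt is down to 0.14. The stand centre measured from here is (0.457,-0.249), so I'll shift the tin by (+6,+6) mm and press again in steps.

```bash
python3 -m inch '[{"dx":0.0095,"dy":-0.005,"dz":0,"rx":0,"ry":0,"rz":0},{"dx":0.0095,"dy":-0.005,"dz":0,"rx":0,"ry":0,"rz":0},{"dx":0.0095,"dy":-0.005,"dz":0.006,"rx":0,"ry":0,"rz":0},{"dx":0.0095,"dy":-0.005,"dz":0.010,"rx":0,"ry":0,"rz":0},{"dx":0.0095,"dy":-0.005,"dz":0.010,"rx":0,"ry":0,"rz":0}]' -
python3 m.py w9.png
python3 -m inch '[{"dx":0,"dy":0,"dz":0.003,"rx":0,"ry":0,"rz":0},{"dx":0,"dy":0,"dz":0.005,"rx":0,"ry":0,"rz":0},{"dx":0,"dy":0,"dz":0.005,"rx":0,"ry":0,"rz":0}]' -
python3 m.py w10.png
```

```text
time: 9.5
tool_pos: [0.4595, -0.2453, 0.0575]
tool_rot: [-0.001, 0.988, 0.156, -0.001]
contact_force: [-1.4, 0.6, -2.5]
gripper_width: 0.782
grasp_force: 69.5
[ 0.45952469 -0.24526013  0.05745534] [-1.38546009  0.61655853 -2.53659193]
top [ 0.4561 -0.2475  0.0968 -0.1119 -0.0614] [-0.0034 -0.0023  0.0393] 0.068
tilt 0.1269925883400875 base origin [ 0.45865412 -0.2461446   0.07397524]
time: 9.85
tool_pos: [0.46, -0.2456, 0.0542]
tool_rot: [-0.0, 0.988, 0.156, -0.0]
contact_force: [1.0, -0.4, -2.9]
gripper_width: 0.783
grasp_force: 69.5
[ 0.45998786 -0.24563098  0.05421202] [ 0.95893017 -0.41453337 -2.85578308]
top [ 0.4566 -0.2477  0.0936 -0.1165 -0.0652] [-0.0033 -0.002   0.0394] 0.088
tilt 0.1327650256597099 base origin [ 0.45930046 -0.2461739   0.0708304 ]
```

```bash
python3 -m inch '[{"dx":0,"dy":0,"dz":0.003,"rx":0,"ry":0,"rz":0},{"dx":0,"dy":0,"dz":0.005,"rx":0,"ry":0,"rz":0},{"dx":0,"dy":0,"dz":0.005,"rx":0,"ry":0,"rz":0}]' -
python3 m.py w11.png
python3 -m inch '[{"dx":0,"dy":0,"dz":0.003,"rx":0,"ry":0,"rz":0},{"dx":0,"dy":0,"dz":0.005,"rx":0,"ry":0,"rz":0},{"dx":0,"dy":0,"dz":0.005,"rx":0,"ry":0,"rz":0}]' -
python3 m.py w12.png
```

```text
time: 10.2
tool_pos: [0.4602, -0.2456, 0.0504]
tool_rot: [-0.0, 0.988, 0.156, -0.0]
contact_force: [0.4, -0.1, -2.8]
gripper_width: 0.782
grasp_force: 69.4
[ 0.46015817 -0.24563692  0.05035673] [ 0.4162289  -0.05827982 -2.75201747]
top [ 0.4586 -0.2464  0.09   -0.0225 -0.0016] [-0.0016 -0.0007  0.0396] 0.104
tilt 0.022554422385696868 base origin [ 0.45909117 -0.24631926  0.06697977]
time: 10.55
tool_pos: [0.4602, -0.2456, 0.0463]
tool_rot: [-0.0, 0.988, 0.156, 0.0]
contact_force: [0.7, -0.2, -1.3]
gripper_width: 0.781
grasp_force: 69.5
[ 0.46019608 -0.24564909  0.04634237] [ 0.67103613 -0.16742863 -1.26212719]
top [ 4.592e-01 -2.464e-01  8.950e-02  2.100e-03  3.000e-04] [-0.001  -0.0008  0.0432] 0.066
tilt 0.0021324758467207742 base origin [ 0.45910761 -0.24641216  0.06653847]
```

The base now sits level on the post, with its underside at about 0.066. I'll lower the ring further, keeping the gripper body above the tart.

```bash
python3 -m inch '[{"dx":0,"dy":0,"dz":0.007,"rx":0,"ry":0,"rz":0},{"dx":0,"dy":0,"dz":0.014,"rx":0,"ry":0,"rz":0},{"dx":0,"dy":0,"dz":0.014,"rx":0,"ry":0,"rz":0}]' -
python3 m.py w13.png
python3 -m inch '[{"dx":0,"dy":0,"dz":0.007,"rx":0,"ry":0,"rz":0},{"dx":0,"dy":0,"dz":0.014,"rx":0,"ry":0,"rz":0},{"dx":0,"dy":0,"dz":0.014,"rx":0,"ry":0,"rz":0}]' -
python3 m.py w14.png
```

```text
time: 10.9
tool_pos: [0.4593, -0.2451, 0.0339]
tool_rot: [-0.001, 0.988, 0.156, -0.001]
contact_force: [-0.4, 0.1, -2.1]
gripper_width: 0.782
grasp_force: 69.5
[ 0.45928707 -0.24508449  0.03393494] [-0.40518016  0.12175438 -2.11964348]
top [ 0.4604 -0.2463  0.09   -0.0915 -0.0165] [ 0.0012 -0.0012  0.0561] 0.948
tilt 0.09269514720306589 base origin [ 0.46253816 -0.24589382  0.06708958]
time: 11.25
tool_pos: [0.4594, -0.2452, 0.0229]
tool_rot: [-0.001, 0.988, 0.156, -0.001]
contact_force: [-1.1, -0.1, -2.5]
gripper_width: 0.78
grasp_force: 69.5
[ 0.45943772 -0.24517893  0.0229273 ] [-1.10891285 -0.07537003 -2.48971085]
top [ 0.4592 -0.2466  0.0891 -0.0302 -0.0186] [-0.0003 -0.0014  0.0662] 0.169
tilt 0.03543219526983694 base origin [ 0.45987937 -0.24614166  0.06612328]
```

```bash
python3 -m inch '[{"dx":-0.002,"dy":0.003,"dz":0.002,"rx":0,"ry":0,"rz":0},{"dx":-0.002,"dy":0.003,"dz":0.0035,"rx":0,"ry":0,"rz":0},{"dx":-0.002,"dy":0.003,"dz":0.0035,"rx":0,"ry":0,"rz":0}]' -
python3 -m inch '[{"dx":0,"dy":0,"dz":0,"rx":0,"ry":0,"rz":0},{"dx":0,"dy":0,"dz":0,"rx":0,"ry":0,"rz":0},{"dx":0,"dy":0,"dz":0,"rx":0,"ry":0,"rz":0},{"dx":0,"dy":0,"dz":0,"rx":0,"ry":0,"rz":0}]' 1
python3 -m inch '[{"dx":0,"dy":0,"dz":-0.01,"rx":0,"ry":0,"rz":0},{"dx":0,"dy":0,"dz":-0.03,"rx":0,"ry":0,"rz":0},{"dx":0,"dy":0,"dz":-0.06,"rx":0,"ry":0,"rz":0},{"dx":0,"dy":0,"dz":-0.09,"rx":0,"ry":0,"rz":0},{"dx":0,"dy":0,"dz":-0.09,"rx":0,"ry":0,"rz":0}]' -
python3 m.py w15.png; python3 - <<'E'
from h import *
a=cv2.imread("pics/w15.png")[150:400,140:420]; b=pic("scene","s15.png")[110:200,185:285,::-1]
cv2.imwrite("pics/c15.png",np.hstack([cv2.resize(a,(448,400)),cv2.resize(b,(350,400),interpolation=cv2.INTER_CUBIC)]))
for n,z in(("ring",.04),):
    for b in nets.outline_of("wrist",n):
        if b["confidence"]>.2: print(n,round(b["confidence"],2),np.round(b["bbox"],0),np.round(atz("wrist",*b["bbox"][:2],z),4))
E
```

```text
time: 11.6
tool_pos: [0.4595, -0.2485, 0.0214]
tool_rot: [-0.0, 0.988, 0.156, 0.0]
contact_force: [-0.4, 2.5, -0.4]
gripper_width: 0.781
grasp_force: 69.6
time: 12.0
tool_pos: [0.4595, -0.2487, 0.0215]
tool_rot: [0.0, 0.988, 0.156, 0.0]
contact_force: [0.0, -0.3, -0.9]
gripper_width: 0.999
grasp_force: 0.0
time: 12.5
tool_pos: [0.4619, -0.2503, 0.098]
tool_rot: [0.003, 0.988, 0.156, 0.003]
contact_force: [0.4, -0.5, 0.7]
gripper_width: 1.001
grasp_force: 0.0
[ 0.46193464 -0.25031678  0.09803321] [ 0.39659318 -0.506329    0.70141343]
top [ 0.5119 -0.2248  0.2401  0.012   0.0008] [0.0499 0.0255 0.1421] 0.0
tilt 0.011991822520420475 base origin [ 0.51159668 -0.22481393  0.21711851]
ring 0.69 [ 47. 257.  70.  78.] [ 0.3729 -0.0747  0.04  ]
ring 0.68 [ 94. 169.  85.  88.] [ 0.4598 -0.1142  0.04  ]
ring 0.55 [275. 207. 107.  70.] [ 0.4719 -0.2418  0.04  ]
ring 0.32 [276. 203. 128. 106.] [ 0.4749 -0.2414  0.04  ]
```

View pics/c15.png

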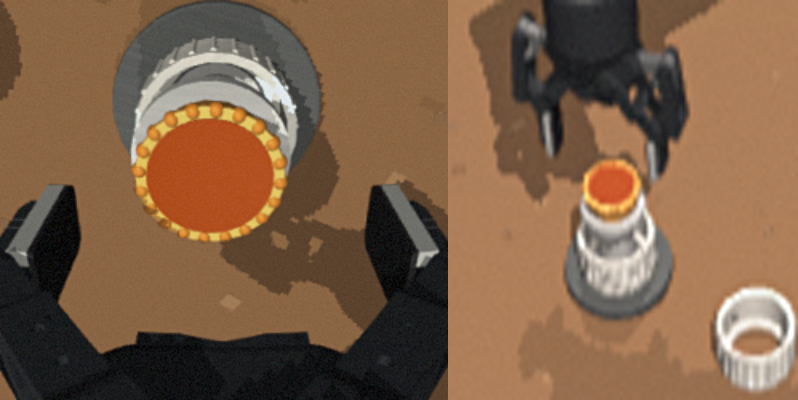

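The ring lies flat on the foot and the base stands level on the post, with the tart top at crop pixel (210,170). I'll locate it precisely for the grasp.

```bash
cat > b.py <<'E'
import sys
from tilt import *
import tilt
f=sys.argv[1]; zt=float(sys.argv[2]); s=state(); p=s["tool_pos"]; pic("wrist",f)
im=cv2.imread("pics/"+f).astype(int); m=((im[...,2]>2.2*im[...,1])&(im[...,2]>60)&(im[...,0]<70)).astype(np.uint8)
m[:100]=0; m=cv2.morphologyEx(m,cv2.MORPH_OPEN,np.ones((5,5),np.uint8))
c=max(cv2.findContours(m,0,1)[0],key=cv2.contourArea); c=cv2.convexHull(c)[:,0,:]; print(c.min(0),c.max(0),p,s["tool_rot"])
x,e=fit(c,.021,[.459,-.247,zt],fixn=True,zfix=zt); print("upright fit",np.round(x[:3],4),e)
x,e=fit(c,.021,[.459,-.247,zt]); print("free fit",np.round(x[:5],4),e)
E
python3 b.py w16.png .089
```

```text
[236 252] [249 269] [ 0.45905454 -0.24823644  0.09281355] [-2.29127728e-04  9.87796201e-01  1.55751592e-01 -2.32794690e-04]
upright fit [ 0.4634 -0.2474  0.089 ] 1.7598491670475962
free fit [ 0.537  -0.2451  0.2366  0.0307  0.0452] 0.0
```

```bash
sed -i 's/>2.2\*/>1.75*/' b.py; python3 b.py w16.png .089
```

```text
[237 224] [318 296] [ 0.45864513 -0.2479418   0.09208791] [-7.35358509e-04  9.87798209e-01  1.55735760e-01 -7.28220141e-04]
upright fit [ 0.4591 -0.247   0.089 ] 0.1611898153339525
free fit [ 0.4587 -0.2471  0.088   0.0087  0.0099] 0.1374450455935833
```

```bash
python3 - <<'E'
from h import *
s=state(); p=s["tool_pos"]; a=.3128; X=np.array([np.cos(a),np.sin(a),0]); Y=np.array([np.sin(a),-np.cos(a),0])
for u,v,y in((187,267,-.0425),(373,267,.0425),(187,302,-.0425),(373,302,.0425),(202,262,-.034),(360,262,.034)):
    o,d=ray("wrist",u,v); t=((y-(o-p)@Y)/(d@Y)); q=o+d*t-p; print(u,v,np.round([q@X,q@Y,-q[2]],4))
E
```

```text
187 267 [ 0.006  -0.0425 -0.0134]
373 267 [ 0.0087  0.0425 -0.0181]
187 302 [-0.0087 -0.0425 -0.0208]
373 302 [-0.0055  0.0425 -0.0253]
202 262 [ 0.0107 -0.034  -0.0169]
360 262 [ 0.0152  0.034  -0.0255]
```

```bash
python3 -m inch '[{"dx":0.001,"dy":-0.001,"dz":0.025,"rx":0,"ry":0,"rz":0},{"dx":0.001,"dy":-0.001,"dz":0.042,"rx":0,"ry":0,"rz":0},{"dx":0.001,"dy":-0.001,"dz":0.042,"rx":0,"ry":0,"rz":0}]' -
python3 b.py w17.png .089
```

```text
time: 13.05
tool_pos: [0.4575, -0.2458, 0.056]
tool_rot: [-0.003, 0.988, 0.156, -0.003]
contact_force: [-0.7, 1.2, -0.0]
gripper_width: 0.997
grasp_force: 0.0
[231 257] [333 341] [ 0.45754081 -0.24576597  0.05597396] [-0.00255571  0.98778705  0.1557679  -0.00256317]
upright fit [ 0.4591 -0.248   0.0894] 0.3930588447451184
free fit [ 4.603e-01 -2.477e-01  9.130e-02 -3.000e-04  3.300e-03] 0.07080102193288587
```

```bash
python3 -m inch '[{"dx":0,"dy":0.001,"dz":0,"rx":0,"ry":0,"rz":0},{"dx":0,"dy":0.001,"dz":0,"rx":0,"ry":0,"rz":0},{"dx":0,"dy":0.001,"dz":0,"rx":0,"ry":0,"rz":0},{"dx":0,"dy":0.001,"dz":0,"rx":0,"ry":0,"rz":0},{"dx":0,"dy":0.001,"dz":0,"rx":0,"ry":0,"rz":0}]' -1
python3 b.py w18.png .089
```

```text
time: 13.6
tool_pos: [0.4612, -0.249, 0.0612]
tool_rot: [0.001, 0.988, 0.156, 0.001]
contact_force: [-0.2, -0.8, 6.1]
gripper_width: 0.634
grasp_force: 63.4
[230 255] [327 337] [ 0.46116561 -0.24895739  0.06118981] [0.00100944 0.98779486 0.15575383 0.00101947]
upright fit [ 0.4601 -0.2494  0.0891] 0.18663182927207667
free fit [ 0.4604 -0.2493  0.0896  0.011  -0.0013] 0.09050759594224635
```

```bash
python3 -m inch '[{"dx":0,"dy":0,"dz":-0.005,"rx":0,"ry":0,"rz":0},{"dx":0,"dy":0,"dz":-0.015,"rx":0,"ry":0,"rz":0},{"dx":0,"dy":0,"dz":-0.025,"rx":0,"ry":0,"rz":0},{"dx":0,"dy":0,"dz":-0.025,"rx":0,"ry":0,"rz":0}]' -
python3 b.py w19.png .109
```

```text
time: 14.05
tool_pos: [0.4609, -0.2487, 0.0812]
tool_rot: [0.001, 0.988, 0.156, 0.001]
contact_force: [1.0, 0.4, -1.5]
gripper_width: 0.632
grasp_force: 63.2
[230 255] [327 336] [ 0.46088014 -0.24872128  0.08119889] [8.75654868e-04 9.87788259e-01 1.55797419e-01 8.67646921e-04]
upright fit [ 0.4599 -0.2488  0.109 ] 0.09655828041964416
free fit [ 0.4597 -0.2489  0.1087  0.0061  0.003 ] 0.0913862150946061
```

The base is held level. Carrying it to the board.

```bash
python3 -m inch '[{"dx":0.006,"dy":-0.015,"dz":-0.01,"rx":0,"ry":0,"rz":0},{"dx":0.02,"dy":-0.05,"dz":-0.02,"rx":0,"ry":0,"rz":0},{"dx":0.038,"dy":-0.10,"dz":-0.02,"rx":0,"ry":0,"rz":0},{"dx":0.058,"dy":-0.15,"dz":-0.02,"rx":0,"ry":0,"rz":0},{"dx":0.078,"dy":-0.20,"dz":-0.02,"rx":0,"ry":0,"rz":0}]' -
python3 -m inch '[{"dx":0.019,"dy":-0.05,"dz":0,"rx":0,"ry":0,"rz":0},{"dx":0.038,"dy":-0.10,"dz":0,"rx":0,"ry":0,"rz":0},{"dx":0.058,"dy":-0.15,"dz":0,"rx":0,"ry":0,"rz":0},{"dx":0.077,"dy":-0.20,"dz":0,"rx":0,"ry":0,"rz":0},{"dx":0.092,"dy":-0.24,"dz":0,"rx":0,"ry":0,"rz":0}]' -
python3 -m inch '[{"dx":0.02,"dy":-0.05,"dz":0,"rx":0,"ry":0,"rz":0},{"dx":0.03,"dy":-0.08,"dz":0,"rx":0,"ry":0,"rz":0},{"dx":0.035,"dy":-0.095,"dz":0,"rx":0,"ry":0,"rz":0},{"dx":0.035,"dy":-0.095,"dz":0,"rx":0,"ry":0,"rz":0}]' -
python3 - <<'E'
from h import *
s=state(); print(s["tool_pos"],s["tool_rot"]); pic("wrist","w20.png"); pic("scene","s20.png")
for cam in("wrist","scene"):
  for b in nets.outline_of(cam,"board")[:1]: print(b["confidence"],b["bbox"],atz(cam,*b["bbox"][:2],.012))
a=cv2.imread("pics/w20.png"); b=cv2.imread("pics/s20.png")[160:310,280:430]
cv2.imwrite("pics/c20.png",np.hstack([cv2.resize(a,(420,400)),cv2.resize(b,(380,400))]))
E
```

```text
time: 14.6
tool_pos: [0.4698, -0.0746, 0.096]
tool_rot: [-0.0, 0.988, 0.155, 0.0]
contact_force: [1.0, 1.4, -1.4]
gripper_width: 0.635
grasp_force: 63.3
time: 15.1
tool_pos: [0.4803, 0.1315, 0.096]
tool_rot: [-0.0, 0.988, 0.157, -0.0]
contact_force: [0.4, -0.0, -1.1]
gripper_width: 0.632
grasp_force: 63.3
time: 15.5
tool_pos: [0.4839, 0.2107, 0.0957]
tool_rot: [0.0, 0.988, 0.157, -0.0]
contact_force: [-0.4, -0.6, -0.9]
gripper_width: 0.634
grasp_force: 63.4
[0.48391451 0.21073153 0.09574805] [ 3.49150066e-05  9.87595049e-01  1.57022242e-01 -1.84805911e-04]
0.86 [277.1, 186.4, 184.1, 143.6] [0.50333369 0.21570873 0.012     ]
0.73 [356.8, 241.4, 50.8, 39.0] [0.49338482 0.21517257 0.012     ]
```

View pics/c20.png

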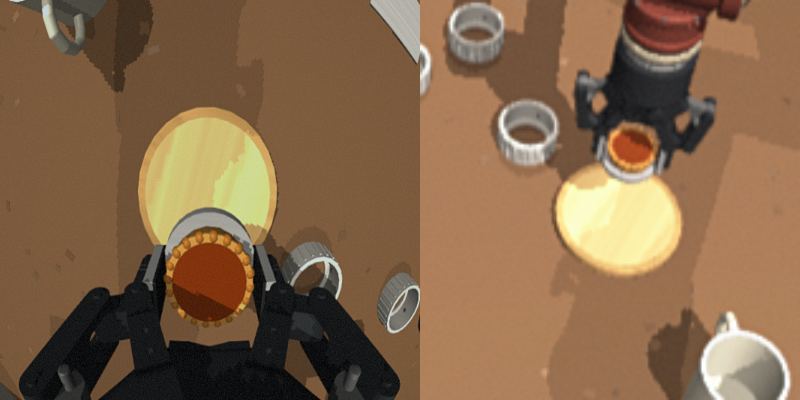

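The tart is above the board, whose centre is at crop pixel (207,180). I'll descend.

```bash
python3 - <<'E'
from h import *
print(atz("wrist",277,114.6,.012))
E
python3 -m inch '[{"dx":0.003,"dy":0,"dz":0.03,"rx":0,"ry":0,"rz":0},{"dx":0.003,"dy":0,"dz":0.07,"rx":0,"ry":0,"rz":0},{"dx":0.003,"dy":0,"dz":0.10,"rx":0,"ry":0,"rz":0},{"dx":0.003,"dy":0,"dz":0.102,"rx":0,"ry":0,"rz":0},{"dx":0.003,"dy":0,"dz":0.102,"rx":0,"ry":0,"rz":0}]' -
python3 -m inch '[{"dx":0,"dy":0,"dz":0.003,"rx":0,"ry":0,"rz":0},{"dx":0,"dy":0,"dz":0.003,"rx":0,"ry":0,"rz":0}]' -
```

```text
[0.55227039 0.23128162 0.012     ]
time: 16.2
tool_pos: [0.4866, 0.2093, 0.014]
tool_rot: [0.0, 0.988, 0.155, -0.001]
contact_force: [0.3, 0.8, -0.2]
gripper_width: 0.636
grasp_force: 63.5
time: 16.4
tool_pos: [0.4881, 0.2103, 0.0133]
tool_rot: [-0.0, 0.988, 0.156, 0.001]
contact_force: [-0.4, 0.8, -2.1]
gripper_width: 0.636
grasp_force: 63.5
```

```bash
python3 -m inch '[{"dx":0,"dy":0,"dz":0.0025,"rx":0,"ry":0,"rz":0},{"dx":0,"dy":0,"dz":0.0025,"rx":0,"ry":0,"rz":0}]' -
python3 -m inch '[{"dx":0,"dy":0,"dz":0.0025,"rx":0,"ry":0,"rz":0},{"dx":0,"dy":0,"dz":0.0025,"rx":0,"ry":0,"rz":0}]' -
python3 -m inch '[{"dx":0,"dy":0,"dz":0.0015,"rx":0,"ry":0,"rz":0},{"dx":0,"dy":0,"dz":0.0015,"rx":0,"ry":0,"rz":0}]' -
```

```text
time: 16.6
tool_pos: [0.4871, 0.2103, 0.0102]
tool_rot: [-0.0, 0.988, 0.156, 0.0]
contact_force: [-0.8, 0.4, -1.3]
gripper_width: 0.634
grasp_force: 63.5
time: 16.8
tool_pos: [0.4872, 0.2104, 0.0084]
tool_rot: [-0.0, 0.988, 0.156, 0.0]
contact_force: [-1.4, 0.3, 2.5]
gripper_width: 0.63
grasp_force: 65.9
time: 17.0
tool_pos: [0.4873, 0.2104, 0.0084]
tool_rot: [0.0, 0.988, 0.156, -0.0]
contact_force: [-5.6, -1.7, 11.0]
gripper_width: 0.631
grasp_force: 70.5
```

Contact with the board; I'll ease off, release, retreat and check.

```bash
python3 -m inch '[{"dx":0,"dy":0,"dz":-0.0015,"rx":0,"ry":0,"rz":0},{"dx":0,"dy":0,"dz":-0.0015,"rx":0,"ry":0,"rz":0}]' -
python3 -m inch '[{"dx":0,"dy":0,"dz":0,"rx":0,"ry":0,"rz":0},{"dx":0,"dy":0,"dz":0,"rx":0,"ry":0,"rz":0},{"dx":0,"dy":0,"dz":0,"rx":0,"ry":0,"rz":0},{"dx":0,"dy":0,"dz":0,"rx":0,"ry":0,"rz":0},{"dx":0,"dy":0,"dz":0,"rx":0,"ry":0,"rz":0}]' 1
python3 -m inch '[{"dx":0,"dy":0,"dz":-0.02,"rx":0,"ry":0,"rz":0},{"dx":0,"dy":0,"dz":-0.06,"rx":0,"ry":0,"rz":0},{"dx":0,"dy":0,"dz":-0.11,"rx":0,"ry":0,"rz":0},{"dx":0,"dy":0,"dz":-0.16,"rx":0,"ry":0,"rz":0},{"dx":0,"dy":0,"dz":-0.18,"rx":0,"ry":0,"rz":0}]' -
python3 -m inch '[{"dx":-0.05,"dy":0,"dz":0,"rx":0,"ry":0,"rz":0},{"dx":-0.08,"dy":0,"dz":0,"rx":0,"ry":0,"rz":0},{"dx":-0.08,"dy":0,"dz":0,"rx":0,"ry":0,"rz":0},{"dx":-0.08,"dy":0,"dz":0,"rx":0,"ry":0,"rz":0}]' -
sed -i 's/\[.459,-.247,zt\]/[.487,.21,zt]/g' b.py; python3 b.py w21.png .035
python3 - <<'E'
from h import *
for b in nets.outline_of("wrist","board")[:1]: print(b["confidence"],b["bbox"],atz("wrist",*b["bbox"][:2],.012))
im=pic("scene","s21.png"); a=im[110:200,185:285,::-1]; b=im[170:290,290:430,::-1]
cv2.imwrite("pics/c21.png",np.hstack([cv2.resize(a,(400,400)),cv2.resize(b,(400,400))]))
for b in nets.outline_of("scene","ring"):
    q=atz("scene",*b["bbox"][:2],.025)
    if b["confidence"]>.2: print(b["confidence"],q)
E
```

```text
time: 17.2
tool_pos: [0.4872, 0.2104, 0.0084]
tool_rot: [-0.0, 0.988, 0.156, 0.0]
contact_force: [-2.3, -0.4, 5.7]
gripper_width: 0.633
grasp_force: 67.0
time: 17.7
tool_pos: [0.4867, 0.2102, 0.0075]
tool_rot: [0.0, 0.988, 0.156, -0.0]
contact_force: [-0.0, 0.0, 0.1]
gripper_width: 1.003
grasp_force: 0.0
time: 18.2
tool_pos: [0.4891, 0.2109, 0.1566]
tool_rot: [-0.0, 0.988, 0.156, 0.004]
contact_force: [0.6, 0.0, 0.9]
gripper_width: 0.997
grasp_force: 0.0
time: 18.6
tool_pos: [0.4256, 0.1904, 0.151]
tool_rot: [0.0, 0.988, 0.156, -0.0]
contact_force: [0.7, 0.4, -0.6]
gripper_width: 0.995
grasp_force: 0.0
[253 100] [304 148] [0.42558943 0.19043432 0.15101673] [ 1.95791894e-05  9.87796228e-01  1.55751702e-01 -1.34124405e-04]
upright fit [0.4875 0.2103 0.035 ] 0.2513925055247606
free fit [ 0.4875  0.2102  0.0339  0.083  -0.0673] 0.21763670898937143
0.97 [274.2, 121.0, 161.3, 155.0] [0.48702633 0.21419459 0.012     ]
0.92 [0.46874709 0.08107164 0.025     ]
0.8 [ 0.46325859 -0.24233595  0.025     ]
0.73 [ 0.36439752 -0.04294124  0.025     ]
```

View pics/c21.png

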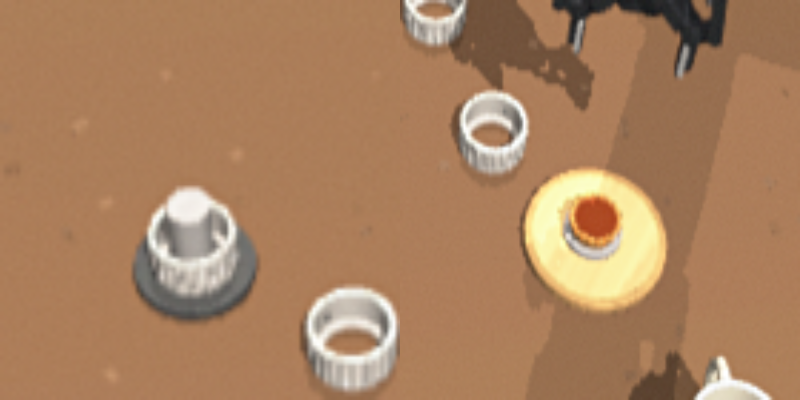

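The ring lies flat around the post at crop pixel (193,243). The base sits flat near the board's centre at (595,230), and the gripper is clear, so I'll hand the job in.

```bash
python3 -c "
from plant import ticket; print(ticket.job_done())"
```

```text
the job is handed in; nothing more can be done
None
```

I handed the job in at about 19 s: the tart is flat on the board about 4 mm off centre, the ring is flat around the post on the stand's foot, and nothing else was touched. The first press tipped the tart to about 0.35 rad (limit 0.6), so I backed off, re-centred the tin and pressed again.

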